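# Load the ring mandrel for laser marking and hold the enabling button

## Robot

A 6-joint arm with a two-finger parallel gripper is mounted at the origin on the work surface. World frame = base frame: x ahead of the robot, y to its left, z up, the work surface at z = 0. Lengths are in mm, angles in rad, forces in N, time in s.
With the tool pointing down it reaches from about 325 to 875 mm from the base axis. Payload 4.4 kg.
Tool frame: the origin (TCP) lies where the fingers leave the gripper's body, on its centre line; the fingertips stand 73 mm ahead of it and the grasp point (between the pads) lies 54 mm ahead of it; z points along the fingers, y is the line along which they close (so a half turn about z gives the same grasp; the last joint's range is limited). The gripper opens to 85 mm and grips with 20 to 120 N. Pads are 22 mm wide; open, the fingers measure 114 mm over their backs; the gripper's body (76 mm by 85 mm) begins 54 mm behind the grasp point. The pads swing forward as they close: fully open they stand 13 mm farther back than shut.
Start: joints at [-1.409, 0.207, 1.542, -0, 1.393, -0.15], TCP at [176.382, -547.282, 303.882] pointing down, gripper open.
Joint ranges: [-2.73, 2.73], [-0.86, 2.22], [0.23, 2.46], [-1.11, 4.25], [0.08, 2.63], [-2.82, 2.82]. Speed limits (rad/s): [2.79, 2.79, 3.14, 3.14, 3.14, 3.14].

## Interface

Orientations are given as a 3x3 rotation matrix whose columns are the frame's x, y, z axes.
In Python, from plant import ctrl gives the robot as it stands. Calls block until the motion is done:
- ctrl.move_ptp(position, orientation): joint-space move of the TCP to a pose.
- ctrl.move_l(position, rot=None, vel=150, threshold=None): straight line of the TCP; rot=None keeps the orientation; vel is the mean speed in mm/s. With threshold (N) it stops when the force on the tool has changed by that much, and returns True; else False.
- ctrl.set_joints(angles): joint-space move.
- ctrl.gripper_to(opening, force=None): finger opening in mm; force is the grip in N (None keeps the last); returns when the fingers have stopped.
- ctrl.hold(seconds).
- ctrl.solve_ik(position, orientation): joint angles nearest the present ones, or None.
- ctrl.read_state(): the state.
- ctrl.grab_frame(name): name is "side" or "top"; returns the picture (480x640x3 uint8, red, green, blue); there is no depth.
- ctrl.camera_params(name): a dict with "mtx" (3x3 intrinsics, pixels), "k1" (the pictures are not rectified: a ray, as slopes to the right and down, at radius r is drawn at 1 + k1 r^2 times it, then the intrinsics apply), "R" (3x3) and "t" (3): a world point X has camera coordinates R X + t. Camera axes: x right, y down, z forward; pixel columns grow to the right and rows downward; lengths in mm; the calibration is good to about 2 mm. A picture is of the moment at which its call begins. camera_params takes no time and is no camera call.
A pose or a line that the arm cannot do raises ctrl.MotionError and nothing moves.
- ctrl.finish_job(): hands the job in; it is judged then, once.
The state is a dict: "t": time; "q": joint angles; "qvel": joint speeds; "tau": joint torques, N m; "eef_pos": TCP position; "eef_rot": TCP orientation; "force": force on the tool from outside, world axes, zero at the start; "wrist_torque": the same for the moment, N m; "grip_width": finger opening in mm; "grasp_force": force on a finger pad.
Only numpy, scipy, OpenCV 4.12 (cv2) and the standard library are available. Lean on these libraries where they do the work, as an engineer would, in place of code of your own. Each camera call takes 0.05 s, during which the arm holds its last target. There are 200 camera calls.

## Task

Lift the steel ring mandrel out of its wooden cradle and lay it, without dropping it, level in the two steel V-blocks of the marking fixture, with the brass ring right in front of the laser lens, and let go of it. Only then press the black enabling button of the yellow switch box with the fingers and keep it half way down its 20 mm stroke (about 10 mm down; never push it to the bottom, which trips the laser). Finish while still holding the button there, and leave the plier pot, the jar and the hammer where they are.

Things in the scene. Friction and masses are not known exactly. Their poses are not given: they have to be found in the camera images.
- mandrel: Loose steel ring mandrel, 0.25 to 0.5 kg, lying level, its axis 42 mm above the bench at the start. Origin on its axis at its balance point (grip here); y runs along the rod, away from the handle. Bare rod 16 mm in diameter, y = -85 to +100 mm; red handle 24 mm in diameter, y = -150 to -85; brass ring 25 mm in diameter, 8 mm wide, fixed at y = +36. May be rolled about its axis.
- ring (a point): Centre of the brass ring, on the mandrel's axis, 36 mm from the mandrel's origin towards its plain end (+y of the mandrel).
- cradle: Fixed wooden cradle, 70 x 150 mm, 10 mm base, in which the mandrel starts; two wooden 90-degree notches 14 mm wide at y = +60 and -60 mm (y along the mandrel), between them the base's top lies 32 mm below the rod's axis. Origin under its centre, on the bench.
- fixture: Fixed marking fixture on an aluminium plate 12 mm thick (x -40 to 225, y -100 to 100 mm). Origin on the bench below the middle of the V-blocks' common axis; y along that axis (handle lies on -y), x towards the laser head. Two 90-degree steel V-blocks 16 mm wide at y = +60 and -60; mouths 31 mm wide, tops 64 mm above the bench, 4 mm above the seated rod's axis.
- seat (a point): Where the centre of the brass ring belongs: on the axis of a rod seated in the V-blocks, in front of the lens, at x = 0, y = 36, z = 60 mm in the fixture's frame; axes parallel to the fixture's.
- lens (a point): Front of the black lens tube (20 mm in diameter) of the fixture's white laser head, in the fixture's frame at x = 70, y = 36, z = 60 mm. The head behind it takes up x 95 to 210, y -9 to 81, z up to 90 mm and looks along -x at the ring.
- switch_box: Fixed yellow enabling-switch box 95 x 95 x 45 mm with a black collar 52 mm in diameter up to 51 mm. Origin under its centre, on the bench. It stands either left or right of the fixture.
- enable_top (a point): Centre of the flat top of the black enabling button (44 mm in diameter, 12 mm thick, on a steel stem with a green band), in the middle of the switch box; 83 mm above the bench when not pressed, going straight down with it.
- enable (a joint): Travel of the enabling button in m: 0 released, 0.020 bottomed; enabled at about 0.010. A spring pushes it up: about 3 N to start, 6.5 N half way, 10 N at the bottom.
- plier_pot: Bystander: loose white pot, 76 mm in diameter, 85 mm tall, with pliers standing in it up to about 140 mm; on the other side of the fixture from the switch box. Origin under its centre.
- jar: Bystander: loose amber jar with a brass lid, 44 mm in diameter, 55 mm tall, beyond the switch box. Origin under its centre.
- hammer: Bystander: loose hammer, 210 mm long, lying beyond the plier pot. Origin under its middle, handle towards its -x.

How it is judged:
By the outcome, as a careful person would: the job done as asked, in the order asked, and still so for the second after the job is handed in, while the arm keeps its last pose, push and grip.
It also fails if it takes over 51 s, if anything falls off the work surface, if the arm or the gripper's body presses on something with over 40 N, if the wrist force passes 120 N, or if a joint passes its speed limit or range.

## Working session

There is one attempt and no reset: what is moved stays moved. The work goes in short steps, each a Python script; the robot and the scene stay as the last script left them, time stands still between calls to the robot, and variables do not carry over. Pictures are saved under pics/ and viewed, at most 10 in all, crops included, and the job is handed in when it is done.

```bash
mkdir -p pics; ls
python3 - <<'E'
from plant import ctrl
import cv2
for n in("top","side"):
    cv2.imwrite(f"pics/{n}0.png",ctrl.grab_frame(n)[:,:,::-1]); print(n,ctrl.camera_params(n))
print(ctrl.read_state())
E
```

```text
pics
plant.py
top {'mtx': array([[435.9476462 ,   0.        , 313.68724174],
       [  0.        , 435.9476462 , 242.84686202],
       [  0.        ,   0.        ,   1.        ]]), 'k1': -0.001972861499288678, 'R': array([[-0.02416288, -0.99928665, -0.0290231 ],
       [-0.98829291,  0.02825159, -0.14992988],
       [ 0.15064288,  0.02506059, -0.98827055]]), 't': array([ 25.51301179, 588.19854706, 855.135655  ])}
side {'mtx': array([[491.85537188,   0.        , 317.0846777 ],
       [  0.        , 491.85537188, 243.72427771],
       [  0.        ,   0.        ,   1.        ]]), 'k1': -0.11466646037268757, 'R': array([[-0.96740543, -0.25305315, -0.00953063],
       [-0.13613216,  0.55142218, -0.82304411],
       [ 0.21352931, -0.79491992, -0.56789749]]), 't': array([576.94270039, 162.02029885, 984.09477739])}
{'t': 0.1, 'q': array([-1.40950740e+00,  2.07365847e-01,  1.54281285e+00, -3.27162510e-06,
        1.39352442e+00, -1.50475367e-01]), 'qvel': array([ 0.00021332, -0.0023157 , -0.00379881, -0.00073868,  0.00114073,
        0.00118823]), 'tau': array([-3.46310499e-04, -3.84088576e+01, -2.92548054e+01, -2.84247581e-04,
        4.83501877e-03, -9.25461052e-06]), 'eef_pos': array([ 176.28896642, -546.74275949,  302.82325518]), 'eef_rot': array([[ 9.51793749e-01,  3.06738556e-01, -3.42099624e-04],
       [ 3.06738587e-01, -9.51791523e-01,  2.08255851e-03],
       [ 3.13193466e-04, -2.08710132e-03, -9.99997773e-01]]), 'force': array([ 0.90672887, -0.06336725,  0.29627236]), 'wrist_torque': array([-0.04134176,  0.05132079, -0.005616  ]), 'grasp_force': 0.0, 'grip_width': 85.3620099496068}
```

View pics/top0.png

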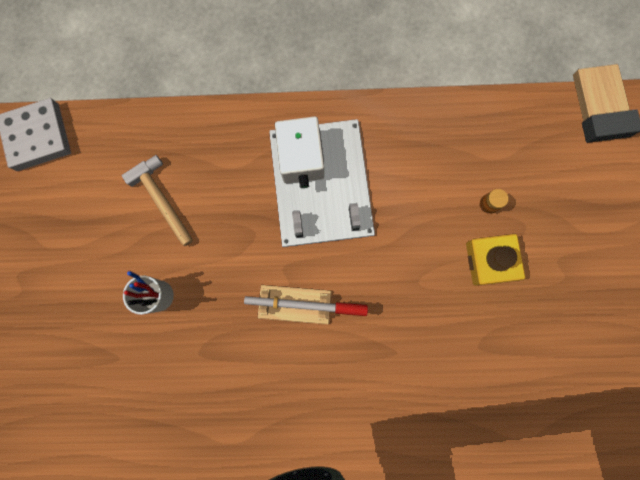

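View pics/side0.png

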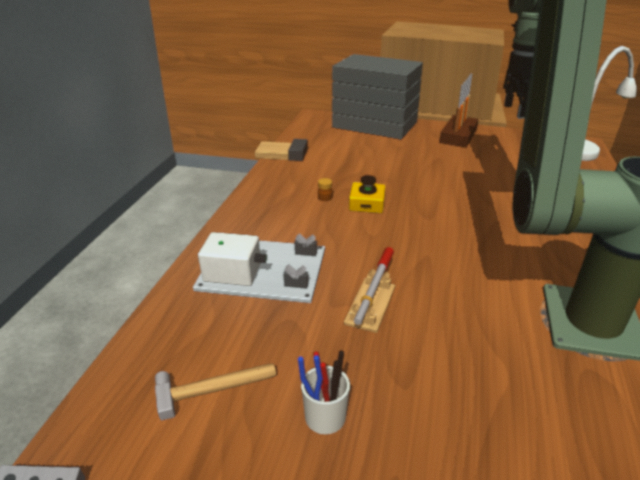

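Top view: the mandrel runs from its plain end (245,300) to its handle end (367,310), with the ring near (276,303). The V-blocks are at about (298,224) and (355,216), the lens at (305,182) and the button at (502,258). The side view agrees with this. I'll zoom in to pick points.

Run:
```python
import cv2
a=cv2.imread("pics/top0.png")
cv2.imwrite("pics/c1.png",cv2.resize(a[110:330,235:385],None,fx=4,fy=4,interpolation=cv2.INTER_CUBIC)[0:560])
cv2.imwrite("pics/c2.png",cv2.resize(a[265:335,235:385],None,fx=5,fy=5,interpolation=cv2.INTER_CUBIC))
```

```text
(no output)
```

View pics/c1.png

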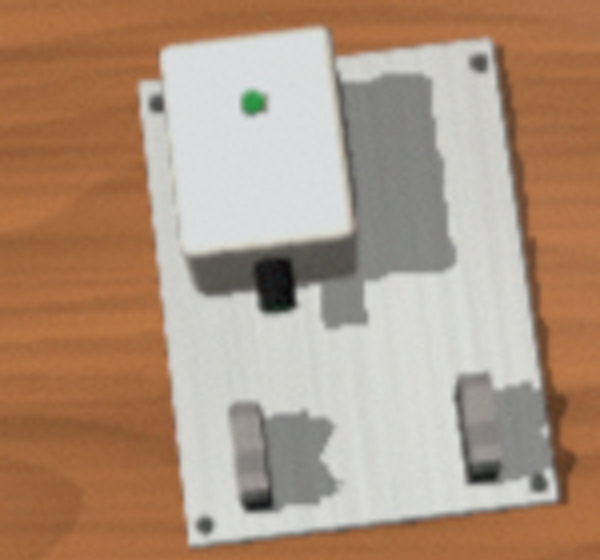

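View pics/c2.png

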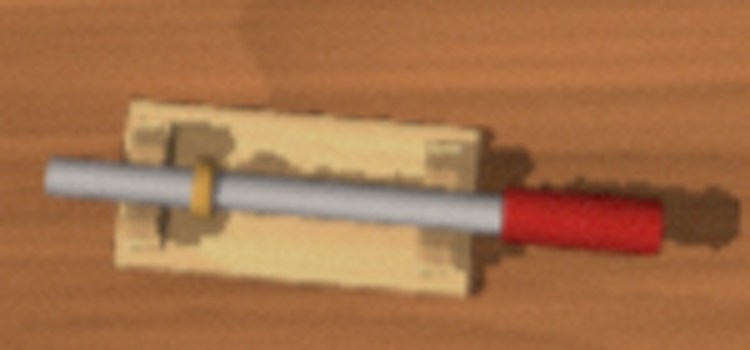

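Crop 1 shows the plate corners at (140,82), (493,39), (558,500) and (189,546). Crop 2 shows the plain end at (46,178), the ring at (203,187), the red border at (503,212) and the handle end at (661,226). Next I'll compute poses and take a crop of the switch box in both views.

```bash
cat > h.py <<'E'
import numpy as np, cv2
from scipy.optimize import least_squares
from plant import ctrl
P={n:ctrl.camera_params(n) for n in("top","side")}
def proj(n,X):
    p=P[n]; c=np.atleast_2d(X)@p["R"].T+p["t"]; s=c[:,:2]/c[:,2:]
    s=s*(1+p["k1"]*(s**2).sum(1,keepdims=True))
    return s@p["mtx"][:2,:2].T+p["mtx"][:2,2]
def crop(uv,f,o): return (np.array(uv,float)+.5)/f-.5+o
def frame(x,y,a): # planar pose -> function local->world
    c,s=np.cos(a),np.sin(a)
    return lambda L:np.array(L,float)@np.array([[c,s,0],[-s,c,0],[0,0,1]])+[x,y,0]
def fit(L,uv,x0,n="top"):
    r=least_squares(lambda q:(proj(n,frame(*q)(L))-uv).ravel(),x0,x_scale=[100,100,.1]); return r.x,r.fun.reshape(-1,2)
E
python3 - <<'E'
from h import *
np.set_printoptions(precision=2,suppress=True)
print("camtop",-P["top"]["R"].T@P["top"]["t"])
f,r=fit([[225,100,12],[225,-100,12],[-40,-100,12],[-40,100,12]],crop([[140,82],[493,39],[558,500],[189,546]],4,[235,110]),[600,0,0]);print("fix",f,r.ravel())
L=frame(*f)([[0,36,60],[70,36,60],[0,60,64],[0,-60,64]]);print(L,"crop1",(proj("top",L)-[235,110]+.5)*4-.5)
m,r=fit([[0,100,42],[0,36,42],[0,-85,42],[0,-150,42]],crop([[46,178],[203,187],[503,212],[661,226]],5,[235,265]),[400,0,0]);print("man",m,r.ravel())
print("side proj fix corners",proj("side",frame(*f)([[225,100,12],[225,-100,12],[-40,-100,12],[-40,100,12]])),"mandrel ends",proj("side",frame(*m)([[0,100,42],[0,-150,42]])))
t=cv2.imread("pics/top0.png")[225:295,455:540];s=cv2.imread("pics/side0.png")[165:225,335:400]
cv2.imwrite("pics/c3.png",np.hstack([cv2.resize(t,(425,350),interpolation=cv2.INTER_CUBIC),np.pad(cv2.resize(s,(325,300),interpolation=cv2.INTER_CUBIC),((0,50),(0,0),(0,0)))]))
S=cv2.imread("pics/side0.png");cv2.imwrite("pics/c4.png",cv2.resize(S[225:335,190:400],None,fx=3.8,fy=3.8,interpolation=cv2.INTER_CUBIC)[:,:798])
E
```

```text
camtop [453.11 -12.55 934.03]
fix [637.14 -16.28   0.09] [-0.44 -0.3   0.24 -0.53  0.38  0.52 -0.2   0.21]
[[633.81  19.57  60.  ]
 [703.51  26.05  60.  ]
 [631.59  43.46  64.  ]
 [642.7  -76.02  64.  ]] crop1 [[294.56 441.7 ]
 [279.04 310.04]
 [247.46 445.79]
 [481.61 417.43]]
man [465.2  55.3  -0.1] [ 0.34 -0.28  0.09  0.39 -0.5   0.08  0.08 -0.18]
side proj fix corners [[193.07 286.13]
 [221.73 236.31]
 [325.38 245.22]
 [311.32 298.52]] mandrel ends [[357.52 321.03]
 [388.72 249.98]]
```

View pics/c3.png

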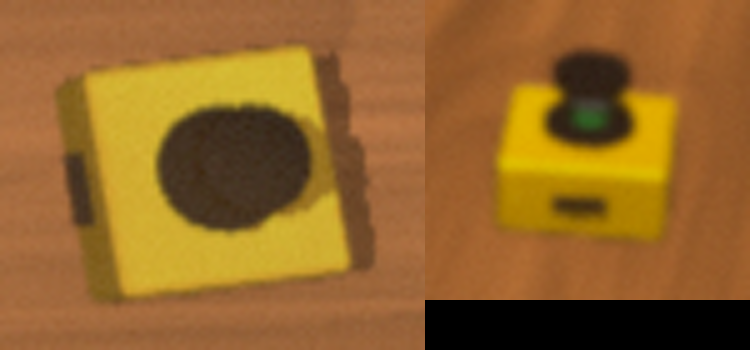

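View pics/c4.png

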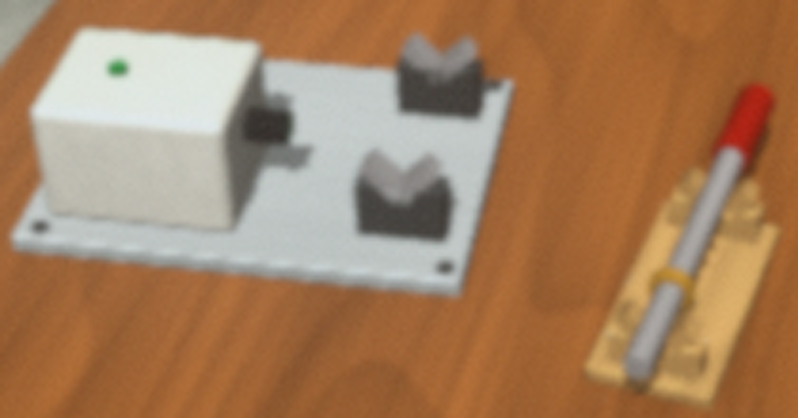

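Crops 3 and 4 agree with the fit: the plate corners, V-blocks and mandrel ends all land within about 1 px in the side view. In crop 3 the box top corners are (86,73), (305,46), (351,268) and (120,297), and the button disc is centred near (255,158). I'll work out the button position and grasp now.

```bash
cat >> h.py <<'E'
def rot(a,s=1):
    y=s*np.array([np.cos(a),np.sin(a),0]); z=np.array([0,0,-1.]); return np.column_stack([np.cross(y,z),y,z])
FIX=np.array([637.1,-16.3,.093]); MAN=np.array([465.2,55.3,-.1])
def st():
    s=ctrl.read_state(); print("t %.1f"%s["t"],s["eef_pos"].round(1),"F",s["force"].round(1),"w %.1f g %.1f"%(s["grip_width"],s["grasp_force"]),"q",s["q"].round(2)); return s
E
python3 - <<'E'
from h import *
np.set_printoptions(precision=3,suppress=True)
b,r=fit([[47.5,47.5,45],[47.5,-47.5,45],[-47.5,-47.5,45],[-47.5,47.5,45]],crop([[86,73],[305,46],[351,268],[120,297]],5,[455,225]),[500,-400,0]);print("box",b,r.ravel())
c=[b[0],b[1],83];print((proj("top",c)-[455,225]+.5)*5-.5,(proj("side",c)-[335,165]+.5)*5-.5+[425,0])
m,_=fit([[0,100,42],[0,36,42],[0,-85,42],[0,-150,42]],crop([[46,178],[203,187],[503,212],[661,226]],5,[235,265]),[465,55,-.1]);print(m)
f,r=fit([[225,100,12],[225,-100,12],[-40,-100,12],[-40,100,12]],crop([[140,82],[493,39],[558,500],[189,546]],4,[235,110]),[600,0,0]);print(f)
for s in(1,-1):
    for p in(m,f): print(s,ctrl.solve_ik([p[0],p[1],130],rot(p[2],s)))
E
```

```text
box [ 545.671 -362.314    0.093] [-1.502 -0.74   1.001 -0.931  0.677  0.877 -0.196  0.714]
[[253.208 158.786]] [[593.136  66.068]]
[465.198  55.304  -0.102]
[637.142 -16.28    0.093]
1 [-0.067  0.212  1.943 -0.     0.986  0.036]
1 [-0.161  0.517  1.511 -0.     1.114 -0.254]
-1 None
-1 None
```

```bash
sed -i 's/^FIX=.*/FIX=np.array([637.14,-16.28,.093]); MAN=np.array([465.2,55.3,-.102]); BOX=np.array([545.7,-362.3,.093])/' h.py
python3 - <<'E'
from h import *
R=rot(MAN[2]); x,y=MAN[:2]
ctrl.move_ptp([x,y,200],R); ctrl.gripper_to(60)
print(ctrl.move_l([x,y,96],vel=100,threshold=15)); st()
ctrl.gripper_to(5,60); st()
ctrl.move_l([x,y,200],vel=80); ctrl.hold(.3); st()
for n in("top","side"): cv2.imwrite(f"pics/{n}1.png",ctrl.grab_frame(n)[:,:,::-1])
a=cv2.imread("pics/top1.png");b=cv2.imread("pics/side1.png")
cv2.imwrite("pics/d.png",np.hstack([cv2.resize(a[230:370,200:400],(400,280)),cv2.resize(b[170:350,290:490],(400,360))[:280]]))
E
```

```text
False
t 4.1 [465.8  55.3  96.6] F [ 0.  -0.4 -0.4] w 60.2 g 0.0 q [-0.07  0.28  1.96  0.    0.91  0.04]
t 4.5 [464.8  55.4  96.5] F [-3.7  0.   4.9] w 14.0 g 58.3 q [-0.07  0.27  1.96  0.    0.91  0.04]
t 6.3 [465.1  55.3 199.7] F [ 0.8 -0.3 -3.5] w 14.0 g 58.4 q [-0.07  0.1   1.9   0.    1.14  0.04]
```

View pics/d.png

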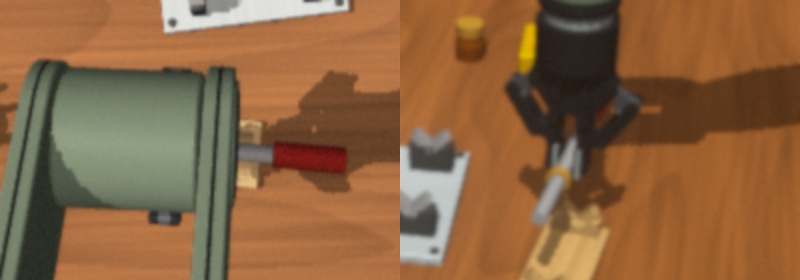

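The mandrel is held: the side view shows the plain end near (540,218) in the picture and the handle end near (345,160). I'll check that against the prediction, carry it above the V-blocks and look again.

Run:
```python
from h import *
z=199.7-54
print(proj("side",frame(*MAN)([[0,100,z],[0,36,z]])), "seen",[360,279]); print(proj("top",frame(*MAN)([[0,-150,z]])),"seen",[372.3,309.7])
R=rot(FIX[2]); x,y=FIX[:2]
ctrl.move_l([x,y,200],R,vel=120); ctrl.move_l([x,y,140],vel=80); ctrl.hold(.3); st()
for n in("top","side"): cv2.imwrite(f"pics/{n}2.png",ctrl.grab_frame(n)[:,:,::-1])
a=cv2.imread("pics/top2.png");b=cv2.imread("pics/side2.png")
cv2.imwrite("pics/e.png",np.hstack([cv2.resize(a[150:290,265:400],(405,420)),cv2.resize(b[190:330,220:350],(390,420))]))
z=ctrl.read_state()["eef_pos"][2]-54
q=frame(*FIX)([[0,100,z],[0,36,z],[0,-85,z],[0,-150,z]])
print("top in e",(proj("top",q)-[265,150])*3,"side in e",(proj("side",q)-[220,190])*3+[405,0])
```

```text
[[359.78864022 278.74600282]
 [369.37852924 258.8004317 ]] seen [360, 279]
[[372.21503779 309.66830148]] seen [372.3, 309.7]
t 9.3 [637.5 -16.3 140.6] F [ 0.3  0.8 -3.7] w 14.0 g 58.5 q [-0.16  0.5   1.51  0.    1.13 -0.25]
top in e [[ 32.26651821 213.79093555]
 [128.14877789 202.14498757]
 [309.84847474 180.08021283]
 [407.67253124 168.20342525]] side in e [[619.28661902 236.75563175]
 [637.55663434 182.78919847]
 [667.65563583  93.99510148]
 [681.80397761  52.30503844]]
```

View pics/e.png

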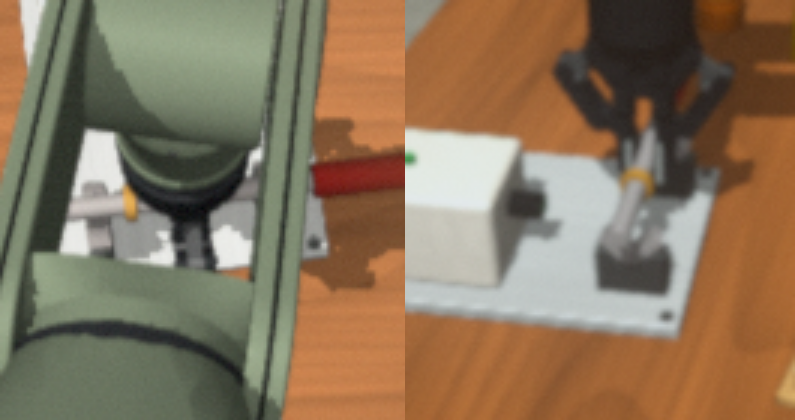

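The rod is level and over the V-blocks. The ring is at (131,203) against a predicted (129,203), so I'll shift it 1 mm along +y and lower it.

Run:
```python
from h import *
x,y=frame(*FIX)([0,1,0])[:2]
ctrl.move_l([x,y,124],vel=60); ctrl.hold(.2); st()
print(ctrl.move_l([x,y,112.5],vel=15,threshold=5)); st()
z=ctrl.read_state()["eef_pos"][2]
ctrl.gripper_to(40); s=st()
ctrl.move_l([x,y,220],vel=120)
b=[BOX[0],BOX[1]]
ctrl.move_ptp([b[0],b[1],240],rot(BOX[2])); ctrl.gripper_to(0,60); ctrl.hold(.3); st()
for n in("top","side"): cv2.imwrite(f"pics/{n}3.png",ctrl.grab_frame(n)[:,:,::-1])
a=cv2.imread("pics/top3.png");c=cv2.imread("pics/side3.png")
cv2.imwrite("pics/f.png",np.hstack([cv2.resize(a[150:270,255:388],(399,360)),cv2.resize(c[190:310,220:350],(390,360))]))
q=frame(*FIX)([[0,100,60],[0,36,60],[0,-85,60],[0,-150,60],[70,36,60]])
print("top",((proj("top",q)-[255,150]+.5)*3-.5).round(1).tolist(),"side",((proj("side",q)-[220,190]+.5)*3-.5+[399,0]).round(1).tolist())
```

```text
t 10.0 [637.4 -15.4 124.3] F [ 0.4  0.1 -3.7] w 13.8 g 58.5 q [-0.16  0.52  1.51 -0.    1.1  -0.25]
True
t 10.6 [637.5 -15.3 114.7] F [ 1.5 -0.4  4.4] w 13.9 g 59.2 q [-0.16  0.54  1.52  0.    1.09 -0.25]
t 11.0 [635.3 -14.9 112.1] F [ 0.2 -0.8 -0.2] w 39.6 g 0.0 q [-0.16  0.54  1.52  0.    1.09 -0.25]
t 14.2 [ 545.7 -362.4  240. ] F [ 0.4  0.3 -0.4] w -0.2 g 0.0 q [-0.72  0.43  1.39 -0.    1.32 -0.81]
top [[67.7, 222.5], [160.8, 211.2], [337.2, 189.8], [432.1, 178.2], [149.1, 112.4]] side [[615.8, 268.0], [633.7, 213.4], [663.3, 123.2], [677.3, 80.8], [540.0, 204.8]]
```

View pics/f.png

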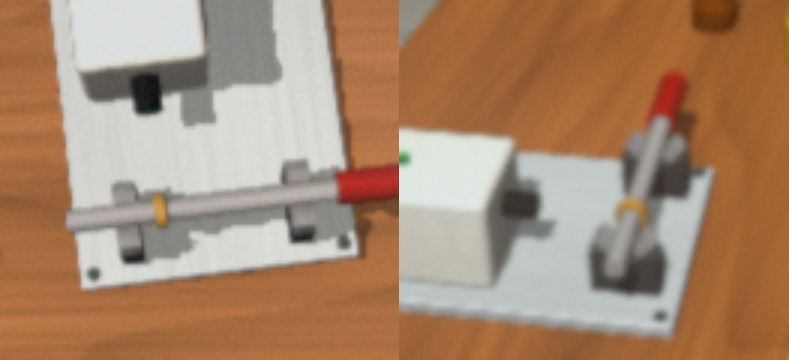

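The rod is seated in both V-blocks. The ring is at (160,211) against a predicted (160.8,211), in line with the lens at (148,112). Now I'll press the button.

Run:
```python
from h import *
x,y=BOX[:2]
ctrl.move_l([x,y,165],vel=80); ctrl.hold(.3); s=st(); f0=s["force"][2]
print(ctrl.move_l([x,y,150],vel=10,threshold=1.8)); c=st()["eef_pos"][2]; ctrl.hold(.3); s=st()
for z in(152,149,146):
    ctrl.move_l([x,y,z],vel=15); ctrl.hold(.4); s=st(); print("dF",s["force"][2]-f0)
cv2.imwrite("pics/side4.png",ctrl.grab_frame("side")[:,:,::-1])
a=cv2.imread("pics/side4.png"); cv2.imwrite("pics/g.png",cv2.resize(a[125:225,315:425],None,fx=6,fy=6,interpolation=cv2.INTER_CUBIC)[:600])
print(((proj("side",[[x,y,83],[x,y,73],[x,y,63]])-[315,125]+.5)*6-.5))
```

```text
t 15.7 [ 545.9 -362.4  165.5] F [-0.4 -0.9  0.1] w 0.2 g 0.0 q [-0.72  0.5   1.45 -0.    1.19 -0.81]
True
t 16.6 [ 545.7 -362.3  155. ] F [ 0.7 -1.3  2.3] w 0.1 g 1.4 q [-0.72  0.52  1.45  0.    1.17 -0.81]
t 16.9 [ 545.6 -362.3  154.7] F [ 2.4 -1.7  2.9] w -0.0 g 1.5 q [-0.72  0.52  1.45  0.    1.17 -0.81]
t 17.6 [ 545.7 -362.4  152.1] F [ 0.2 -0.6  3.4] w -0.2 g 1.9 q [-0.72  0.52  1.45  0.    1.17 -0.81]
dF 3.362951135854575
t 18.4 [ 545.7 -362.4  149.1] F [1.3 0.4 4.1] w 0.5 g 2.5 q [-0.72  0.53  1.45  0.    1.17 -0.81]
dF 4.050721453122397
t 19.1 [ 545.7 -362.4  146.3] F [ 1.  -0.2  6. ] w 0.1 g 2.9 q [-0.72  0.53  1.45 -0.    1.16 -0.81]
dF 5.902090624434507
[[321.79604827 319.38831587]
 [320.77514031 338.94635468]
 [319.75925852 358.35196472]]
```

View pics/g.png

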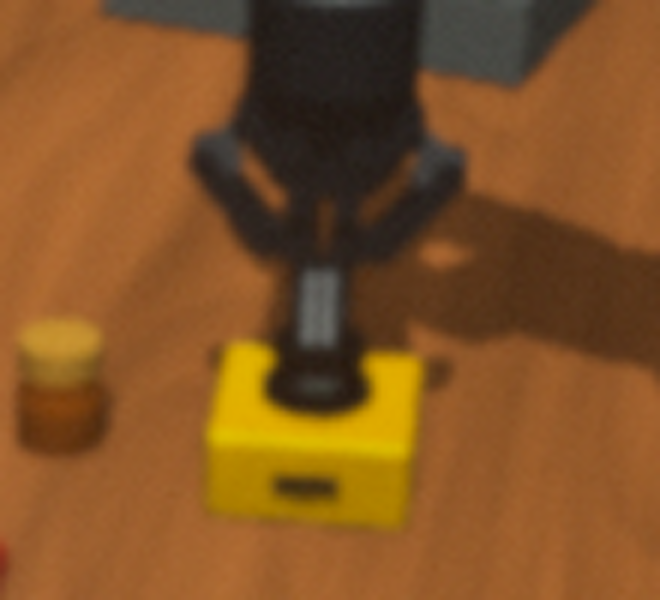

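The closed fingers stand centred on the button, near (320,345), and it is partly depressed. I'll average the force readings to refine the depth.

Run:
```python
from h import *
x,y=BOX[:2]
def avg(n=25):
    a=[]
    for _ in range(n): ctrl.hold(.04); s=ctrl.read_state(); a.append([s["force"][2],s["eef_pos"][2]])
    a=np.array(a); print(a.mean(0),a.std(0)/n**.5)
for z in(146,150,154): ctrl.move_l([x,y,z],vel=15); ctrl.hold(.2); avg()
ctrl.move_l([x,y,164],vel=25); ctrl.hold(.2); avg()
st()
```

```text
[  5.88961903 146.29124412] [0.09303123 0.00217903]
[  4.65914893 150.0177839 ] [0.08834773 0.00681468]
[  3.05206301 153.9040106 ] [0.10080087 0.00755422]
[-3.91584268e-02  1.63957400e+02] [0.10232654 0.01592601]
t 25.8 [ 545.7 -362.3  164. ] F [-0.7  0.2  0.1] w 0.0 g 0.0 q [-0.72  0.51  1.44 -0.    1.19 -0.81]
```

Run:
```python
from h import *
x,y=BOX[:2]
for z in np.arange(157,153.4,-.5):
    ctrl.move_l([x,y,z],vel=15); ctrl.hold(.15)
    a=[]
    for _ in range(12): ctrl.hold(.04); s=ctrl.read_state(); a.append([s["force"][2],s["eef_pos"][2]])
    print(z,np.mean(a,0).round(2))
st()
```

```text
157.0 [ -0.19 157.08]
156.5 [ -0.   156.51]
156.0 [ -0.22 156.01]
155.5 [  2.42 155.74]
155.0 [  2.79 155.08]
154.5 [  3.09 154.57]
154.0 [  3.01 154.07]
153.5 [  3.01 153.56]
t 33.3 [ 545.8 -362.4  153.5] F [ 1.6 -0.8  3.4] w 0.2 g 1.7 q [-0.72  0.52  1.45 -0.    1.17 -0.81]
```

Contact is at TCP z of about 155.8, which matches the geometry (83 + 73 mm). Half stroke is therefore about 145.7.

Run:
```python
from h import *
x,y=BOX[:2]
ctrl.move_l([x,y,145.3],vel=15); ctrl.hold(.6); st()
a=ctrl.grab_frame("top").astype(int);b=cv2.imread("pics/top3.png")[:,:,::-1].astype(int)
print("fixture area change",abs(a-b)[180:260,270:375].mean())
print(ctrl.finish_job())
```

```text
t 34.6 [ 545.8 -362.4  145.6] F [1.2 0.  6.1] w 0.0 g 3.1 q [-0.72  0.53  1.45 -0.    1.16 -0.81]
fixture area change 2.951904761904762
the job is handed in; nothing more can be done
None
```

I laid the mandrel level in the V-blocks with its brass ring in front of the lens, let go of it, then pressed the enabling button about 10 mm down and handed the job in at about 35 s while still holding it there.

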